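# Start a charge under a push-latch flap

## Task

Start the charge on the battery charger with the orange flap: press the shut flap in and let go so that it pops fully open, press the green button underneath all the way in, then push the flap back down and press it home until it stays latched shut. Only push with the fingers; do not pick up, open or shift anything else: the blue charger, the battery packs lying on the chargers and the other things stay as they are.

Things in the scene. Friction and masses are not known exactly. Their poses are not given: they have to be found in the camera images.
- orange: the charger with the orange flap, black, fixed to the table: 110 mm wide, 150 mm long case; its own frame: origin at the centre of its underside, x from the low front (button panel and flap, towards the robot at yaw 0) to the taller rear case, y across, z up. Front panel 55 mm high with an 80 mm high cheek at each side; rear case top 88 mm high, from x = -1 to +75 mm
- blue: the charger with the blue flap, otherwise alike; must be left alone
- orange_flap (a joint): angle of the orange flap, rad: 0 shut and latched (it rests at about 0.02), 1.45 sprung fully open. Push-push latch: a shut flap pressed in to its stop at -0.104 (5 mm down at 50 mm from the hinge; past -0.09 is enough) and let go pops open within 2 s; an open flap swung down, pressed in as far and let go stays latched at 0; let go earlier, it springs up. It takes about 3 N there
- orange_flap_edge (a point): point on the flap's outer face, mid-width, 50 mm from the hinge line and 18 mm from the free edge; moves with the flap; its frame is parallel to the charger's when shut
- orange_flap_hinge (a point): midpoint of the orange flap's hinge line, along the charger's y at x = -5 mm, 85.5 mm above the table. The flap is a flat plate 86 mm wide, 5 mm thick, from 4 to 68 mm in front of the hinge; shut, its top is 88 mm above the table. Open, it stands 7 degrees short of upright, leaning over the panel, edge 153 mm up, outer face towards the rear case: push on that face to swing it down
- orange_start (a joint): travel of the green start button, m: 0 out, 0.006 fully in; spring, fully in at 5 N, comes back when released
- orange_start_top (a point): centre of the top of the green start button (22 mm across), on the panel under the orange flap, 50 mm in front of the hinge line, 77 mm above the table; pressed straight down
- blue_flap (a joint): angle of the blue flap, 0 shut and latched; must stay shut
- driver_grip (a point): handle of an orange screwdriver lying loose on the table between the chargers, 150 mm long, 26 mm thick; bystander
- radio_mid (a point): middle of a loose white radio transmitter with two sticks, 120 x 195 x 45 mm (sticks to 70 mm); bystander
- drone_mid (a point): middle of a loose small black and orange quadcopter, about 200 x 200 x 60 mm; bystander
- mouse_mid (a point): middle of a loose black computer mouse, 100 x 60 x 32 mm; bystander
- goggles_mid (a point): middle of loose black video goggles, 80 x 165 x 85 mm with two short antennas to 127 mm; bystander
- pack_a_mid (a point): middle of a loose black and yellow battery pack, 34 x 70 x 20 mm, lying on the orange charger's rear case (its top 108 mm above the table); must stay
- pack_b_mid (a point): the same kind of battery pack, lying on the blue charger's rear case; must stay
Mind the look-alikes: they are no part of the job. What is shaped like the orange but turquoise is not meant.

How it is judged:
By the outcome, as a careful person would: the job done as asked, in the order asked, and still so for the second after the job is handed in, with the robot touching nothing.
It also fails if it takes over 53 s, if anything falls off the work surface, if the arm or the gripper's body presses on something with over 40 N, if the wrist force passes 120 N, or if a joint passes its speed limit or range.

## Robot

A 6-joint arm with a two-finger parallel gripper is mounted at the origin on the work surface. World frame = base frame: x ahead of the robot, y to its left, z up, the work surface at z = 0. Lengths are in m, angles in degrees, forces in N, time in s.
With the tool pointing down it reaches from about 0.275 to 0.825 m from the base axis. Payload 4.9 kg.
Tool frame: the origin (TCP) lies at the very end of the fingers, on their centre line; the grasp point (between the pads) lies 19 mm behind it; z points along the fingers, y is the line along which they close (so a half turn about z gives the same grasp; the last joint's range is limited). The gripper opens to 85 mm and grips with 20 to 120 N. Pads are 22 mm wide; open, the fingers measure 114 mm over their backs; the gripper's body (76 mm by 85 mm) begins 54 mm behind the grasp point. The pads swing forward as they close: fully open they stand 13 mm farther back than shut.
Start: joints at [64.905, 18.69, -11.035, 60.275, 0, 82.311], TCP at [0.165, 0.525, 0.231] pointing down, gripper open.
Joint ranges: [-152.03, 152.03], [-55.5, 102.48], [-74.3, 77.21], [-110.64, 120.58], [-84.22, 78.4], [-180, 180]. Speed limits (degrees/s): [147.25, 147.25, 180, 180, 180, 180].

## Interface

Orientations are given as [roll, pitch, yaw] about the fixed x, y, z axes, in that order (R = Rz(yaw) Ry(pitch) Rx(roll)).
In Python, from bench import robot, optics, workorder gives the robot as it stands.
- The arm moves only by the shell command python3 -m pendant 'ROWS' [OPENING] [FORCE]. ROWS is a JSON object of lists of equal length, an entry for each row: "offset": the shift along the tool's x, y, z as a fraction of full scale, a list of three; "dr": the turn, a rotation vector about the tool's x, y, z as a fraction of full scale, a list of three. In form: {"offset": [[x, y, z], ...], "dr": [[wx, wy, wz], ...]}. A call has 1 to 10 rows; each row is the pose to reach, as a shift and turn from the pose commanded when the call began, along the tool's axes at that moment; what a row does not reach only later rows make up. Full scale, the value 1, is 25 cm for a shift and pi/4 rad for a turn. A row lasts 1/10 s, in which the tool goes at most 50 mm and 8.59 degrees, less where a joint would pass 70% of its speed; a pose out of reach is approached as far as the arm can. A call with a number of a shift or a turn outside -1 to 1 is refused whole. A call with a gripper value outside its range is refused whole. OPENING is the opening, from 0 (shut) to 1 (fully open), set as the call begins (- or left out, the last holds). The fingers move at their own pace and stop on an object; FORCE is the grip in N (left out, the last holds). Time passes only in rows, so rows that repeat a pose let the fingers close. It gives the time, the measured TCP pose, the force, the opening and the grip force at its end, in the units of the state.
- robot.get_obs(): the state, without advancing time (a new reading comes with each control period).
- optics.capture(name): name is "side" or "top"; returns a dict with "frame" (420x560x3 uint8, red, green, blue), "fov_y" (degrees; the focal length in pixels is half the picture's height over the tangent of half this angle, whatever the lens; pixels are square), "cx", "cy" (the principal point, pixels), "D" ([k1, k2, p1, p2, k3] as OpenCV has them; the pictures are not rectified), "rvec" (rotation vector, rad) and "tvec" (3), from world to camera coordinates, as OpenCV has them. Camera axes: x right, y down, z forward; pixel columns grow to the right and rows downward; lengths in m; the calibration is good to about 2 mm. A picture is of the moment at which its call begins. There is no depth.
- workorder.sign_off(): hands the job in; it is judged then, once.
The state is a dict: "time_s": time; "qpos": joint angles; "qd": joint speeds; "tau": joint torques, N m; "position": TCP position; "eef_rot": TCP orientation; "ft_force": force on the tool from outside, world axes, zero at the start; "torque": the same for the moment, N m; "gripper_width": finger opening in m; "grip_force": force on a finger pad.
Only numpy, scipy, OpenCV 4.12 (cv2) and the standard library are available. Lean on these libraries where they do the work, as an engineer would, in place of code of your own. Each camera call takes 0.05 s, during which the arm holds its last target. There are 200 camera calls.

## Working session

There is one attempt and no reset: what is moved stays moved. The work goes in short steps, Python scripts to look and compute and a shell command to move; the robot and the scene stay as the last step left them, time stands still between calls to the robot, and variables do not carry over. Pictures are saved under pics/ and viewed, at most 10 in all, crops included, and the job is handed in when it is done.

```bash
mkdir -p pics; cat > h.py <<'E'
import numpy as np, cv2, pickle
from bench import robot, optics, workorder
def cam(n,f=None):
    c=optics.capture(n)
    if f: cv2.imwrite('pics/'+f,cv2.cvtColor(c['frame'],cv2.COLOR_RGB2BGR))
    pickle.dump(c,open(n+'.pkl','wb')); return c
def K(c):
    f=c['frame'].shape[0]/2/np.tan(np.radians(c['fov_y'])/2)
    return np.array([[f,0,c['cx']],[0,f,c['cy']],[0,0,1.]])
def ray(c,px):
    u=cv2.undistortPoints(np.array(px,float).reshape(-1,1,2),K(c),np.array(c['D'],float)).reshape(-1,2)
    R=cv2.Rodrigues(np.array(c['rvec'],float))[0]; t=np.array(c['tvec'],float).ravel()
    return -R.T@t, np.c_[u,np.ones(len(u))]@R
def atz(c,px,z):
    o,d=ray(c,px); return o+d*((z-o[2])/d[:,2])[:,None]
def proj(c,P):
    return cv2.projectPoints(np.array(P,float).reshape(-1,1,3),np.array(c['rvec'],float),np.array(c['tvec'],float),K(c),np.array(c['D'],float))[0].reshape(-1,2)
def load(n): return pickle.load(open(n+'.pkl','rb'))
E
python3 - <<'E'
from h import *
a=cam('top');b=cam('side')
im=np.hstack([a['frame'],b['frame']])
cv2.imwrite('pics/a.png',cv2.cvtColor(a['frame'],cv2.COLOR_RGB2BGR));cv2.imwrite('pics/b.png',cv2.cvtColor(b['frame'],cv2.COLOR_RGB2BGR))
print({k:v for k,v in robot.get_obs().items()})
E
```

```text
{'time_s': 0.1, 'qpos': array([ 6.49065567e+01,  1.87289634e+01, -1.10862082e+01,  6.02741817e+01,
        9.60891822e-04,  8.23113511e+01]), 'qd': array([ 0.0248234 , -0.03338026,  0.12195582,  0.01373451, -0.04213662,
        0.07332038]), 'tau': array([ 8.97571572e-04, -4.44239509e+01,  2.63038427e+01,  7.86657940e-03,
       -1.54869754e-04, -3.68731776e-06]), 'position': array([0.16427488, 0.52435151, 0.23057078]), 'eef_rot': array([-1.79911579e+02, -1.29068059e-02,  1.62595195e+02]), 'ft_force': array([-0.6050566 , -0.13933591, -0.37328955]), 'torque': array([-0.00350936,  0.05615529, -0.01083761]), 'grip_force': 0.0, 'gripper_width': 0.08565386730657411}
```

View pics/a.png

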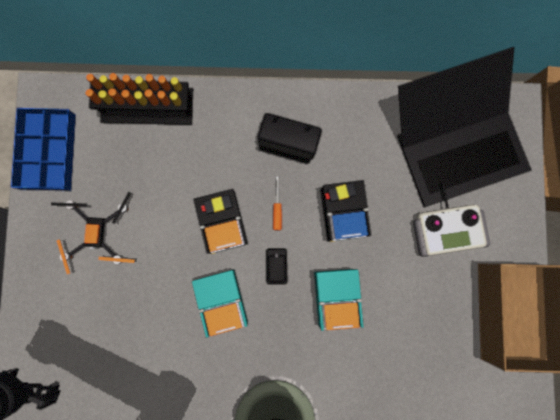

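View pics/b.png

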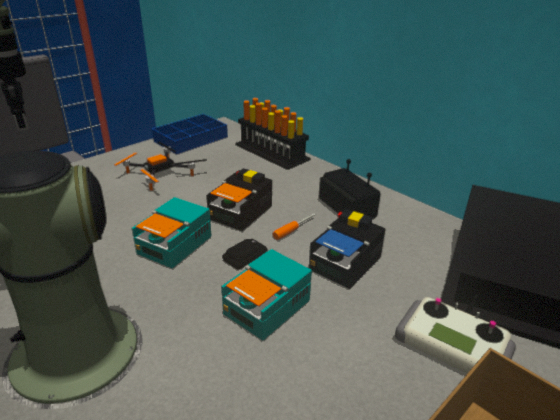

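Top picture: the candidates are the black charger with the orange flap at (222,222), the turquoise look-alikes with orange flaps at (220,302) and (340,300), and the blue-flap charger at (347,210). I choose the black one at (222,222), and check it in a close crop.

```bash
python3 - <<'E'
from h import *
from scipy.optimize import least_squares
c=load('top');s=load('side')
def rect(c,box):
    f=c['frame'];hsv=cv2.cvtColor(f,cv2.COLOR_RGB2HSV)
    m=cv2.inRange(hsv,(5,140,90),(20,255,255)); k=np.zeros_like(m);x0,y0,x1,y1=box;k[y0:y1,x0:x1]=m[y0:y1,x0:x1]
    n,l,st,ce=cv2.connectedComponentsWithStats(k);i=1+np.argmax(st[1:,4]);return (l==i).astype(np.uint8)
mt=rect(c,(190,185,255,260));ms=rect(s,(200,165,280,230))
def pts(p,L):
    x,y,w=p;L=np.array(L,float);C,S=np.cos(w),np.sin(w)
    return np.c_[x+C*L[:,0]-S*L[:,1],y+S*L[:,0]+C*L[:,1],L[:,2]]
F=[[-.009,-.043,.088],[-.009,.043,.088],[-.073,.043,.088],[-.073,-.043,.088]]
for m,n in((mt,'top'),(ms,'side')):
    q=cv2.boxPoints(cv2.minAreaRect(np.argwhere(m)[:,::-1].astype(np.float32)));cc=load(n)
    print(n,m.sum(),atz(cc,q,.088).round(3).tolist(), atz(cc,np.argwhere(m)[:,::-1].mean(0),.088).round(4))
# fit: mask overlap via soft distance
def mom(m):
    a=np.argwhere(m)[:,::-1].astype(float);return a.mean(0),np.cov(a.T)
def polymask(cc,p):
    z=np.zeros((420*4,560*4),np.uint8);q=proj(cc,pts(p,F));cv2.fillConvexPoly(z,((q+.5)*4).astype(int),1);return cv2.resize(z.astype(np.float32),(560,420),interpolation=cv2.INTER_AREA)
ctr=atz(c,np.argwhere(mt)[:,::-1].mean(0),.088)[0]
best=None
from scipy.optimize import minimize
def cost(p,both=True): return np.abs(polymask(c,p)-mt).sum()+ (np.abs(polymask(s,p)-ms).sum() if both else 0)
for w in np.radians(np.arange(-30,31,5)):
    for b in (0,1):
        p0=[ctr[0]+.041*np.cos(w),ctr[1]+.041*np.sin(w),w]
        r=minimize(cost,p0,args=(b,),method='Nelder-Mead',options=dict(initial_simplex=[p0]+[list(np.array(p0)+d) for d in np.diag([.006,.006,.06])]))
        if best is None: best={}
        if b not in best or r.fun<best[b].fun: best[b]=r
for b in best: print(b,best[b].x.round(4),np.degrees(best[b].x[2]).round(2),best[b].fun)
p=best[1].x;np.save('pose.npy',p)
B=[[-.075,-.055,0],[-.075,.055,0],[.075,.055,0],[.075,-.055,0],[-.001,-.055,.088],[-.001,.055,.088],[.075,.055,.088],[.075,-.055,.088]]
out=[]
for cc,(x0,y0) in((c,(185,175)),(s,(200,155))):
    im=cv2.resize(cc['frame'][y0:y0+90,x0:x0+75],None,fx=5.3,fy=5.3,interpolation=cv2.INTER_CUBIC)
    for L,col in((F,(0,255,0)),(B[:4],(255,0,255)),(B[4:],(0,255,255))):
        q=((proj(cc,pts(p,L))+.5-[x0,y0])*5.3).astype(int);cv2.polylines(im,[q],True,col,1)
    out.append(im)
cv2.imwrite('pics/c.png',cv2.cvtColor(np.hstack(out),cv2.COLOR_RGB2BGR))
E
```

```text
top 722 [[0.507, 0.196, 0.088], [0.529, 0.114, 0.088], [0.468, 0.097, 0.088], [0.446, 0.178, 0.088]] [[0.49   0.1468 0.088 ]]
side 452 [[0.445, 0.17, 0.088], [0.503, 0.225, 0.088], [0.534, 0.114, 0.088], [0.477, 0.067, 0.088]] [[0.4906 0.1424 0.088 ]]
0 [0.5279 0.1573 0.2696] 15.45 99.3125
1 [0.5278 0.1568 0.2838] 16.26 171.8125
```

View pics/c.png

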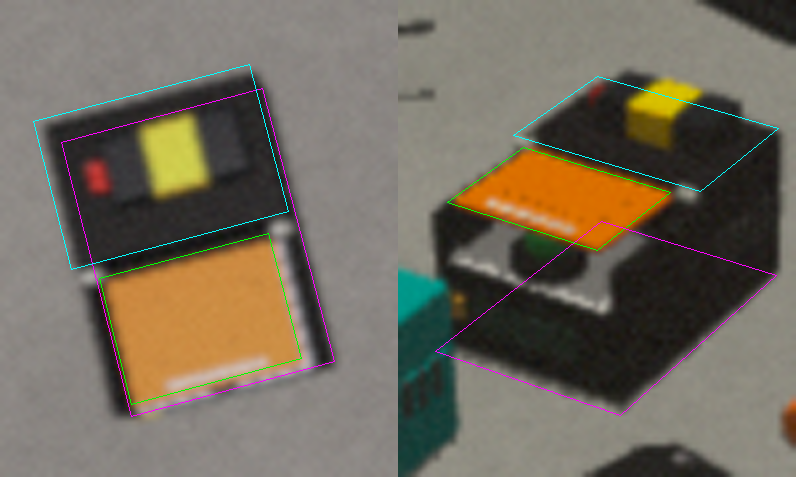

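Crop: black case, orange flap (top (223,235), side (232,193)), green button below, pack with yellow band on its rear. The fitted outline agrees: flap and case match the given sizes to within a few mm, with yaw 16° and origin (0.528, 0.157). The pack is the expected one, so this is the right charger.

```bash
cat > go.py <<'E'
import sys
from h import *
from scipy.spatial.transform import Rotation as Ro
# args: groups X,Y,Z,tilt (mm, deg) in charger frame -> offset and dr from current pose
o=robot.get_obs();R0=Ro.from_euler('xyz',o['eef_rot'],degrees=True);p0=o['position']
p=np.load('pose.npy');w=p[2]
f=Ro.from_euler('z',-w).apply(p0-[p[0],p[1],0])*1e3
print('t',o['time_s'],'now charger mm',f.round(1),'F',o['ft_force'].round(1),'q',o['qpos'].round(0))
for a in sys.argv[1:]:
    X,Y,Z,t=map(float,a.split(','))
    P=np.array([p[0],p[1],0])+Ro.from_euler('z',w).apply([X/1e3,Y/1e3,Z/1e3])
    R=Ro.from_euler('z',np.pi+w)*Ro.from_euler('x',np.pi)*Ro.from_euler('y',t,degrees=True)
    print(a,(R0.inv().apply(P-p0)/.25).round(3).tolist(),((R0.inv()*R).as_rotvec()/(np.pi/4)).round(3).tolist())
E
python3 go.py -53,0,150,-20
```

```text
t 0.1 now charger mm [-246.1  454.6  230.6] F [-0.6 -0.1 -0.4] q [ 65.  19. -11.  60.   0.  82.]
-53,0,150,-20 [-1.651, -1.085, 0.324] [-0.132, -0.432, -0.74]
```

```bash
python3 -m pendant '{"offset":[[-0.9,-0.6,0.05],[-0.9,-0.6,0.05],[-0.9,-0.6,0.05],[-0.9,-0.6,0.05],[-0.9,-0.6,0.05],[-0.9,-0.6,0.05],[-0.9,-0.6,0.05],[-0.9,-0.6,0.05]],"dr":[[-0.13,-0.43,-0.74],[-0.13,-0.43,-0.74],[-0.13,-0.43,-0.74],[-0.13,-0.43,-0.74],[-0.13,-0.43,-0.74],[-0.13,-0.43,-0.74],[-0.13,-0.43,-0.74],[-0.13,-0.43,-0.74]]}' 0; python3 go.py -53,0,140,-20
```

```text
time_s: 0.9
position: [0.3344, 0.314, 0.2187]
eef_rot: [180.0, 19.9, -163.9]
ft_force: [0.2, 0.7, 0.4]
gripper_width: -0.0
grip_force: 0.0
t 0.9 now charger mm [-141.7  205.   218.7] F [0.2 0.7 0.4] q [ 39.  -3. -43.  32.  -8.  22.]
-53,0,140,-20 [-0.228, -0.82, 0.417] [-0.0, -0.002, -0.002]
```

```bash
python3 -m pendant '{"offset":[[-0.23,-0.82,0.3],[-0.23,-0.82,0.3],[-0.23,-0.82,0.3],[-0.23,-0.82,0.42],[-0.23,-0.82,0.42],[-0.23,-0.82,0.42],[-0.23,-0.82,0.42],[-0.23,-0.82,0.42]],"dr":[[0,0,0],[0,0,0],[0,0,0],[0,0,0],[0,0,0],[0,0,0],[0,0,0],[0,0,0]]}'; python3 go.py -53,0,97,-20 -53,0,92,-20 -53,0,85,-20; python3 - <<'E'
from h import *
a=cam('top');b=cam('side')
f=lambda c,x,y:cv2.resize(c['frame'][y:y+100,x:x+95],None,fx=4.2,fy=4.2,interpolation=cv2.INTER_CUBIC)
cv2.imwrite('pics/d.png',cv2.cvtColor(np.hstack([f(a,175,170),f(b,190,140)]),cv2.COLOR_RGB2BGR))
E
```

```text
time_s: 1.7
position: [0.4774, 0.144, 0.1398]
eef_rot: [180.0, 19.9, -163.6]
ft_force: [-0.6, -0.7, 0.5]
gripper_width: -0.0
grip_force: 0.0
t 1.7 now charger mm [-52.    1.8 139.8] F [-0.6 -0.7  0.5] q [  6.   6. -47.  17.   3. -10.]
-53,0,97,-20 [0.062, -0.007, 0.159] [0.001, -0.002, 0.002]
-53,0,92,-20 [0.069, -0.007, 0.178] [0.001, -0.002, 0.002]
-53,0,85,-20 [0.078, -0.007, 0.205] [0.001, -0.002, 0.002]
```

View pics/d.png

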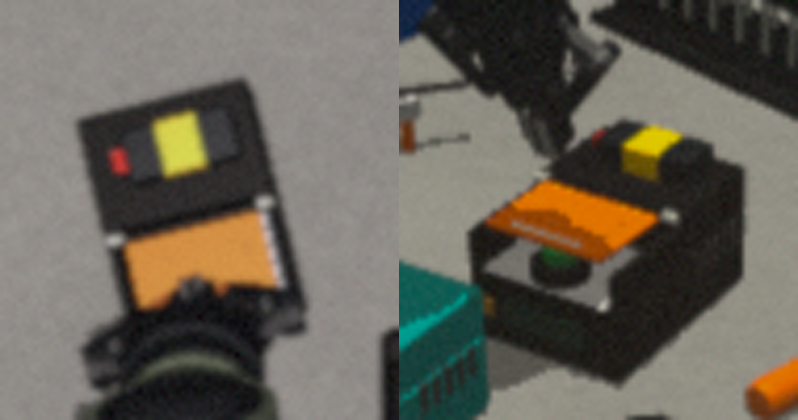

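The fingers hang centred over the orange flap (left crop ~(193,290)), with the flap shut and the pack clear. I'll press down.

```bash
python3 -m pendant '{"offset":[[0.03,-0.007,0.08],[0.062,-0.007,0.159],[0.067,-0.007,0.175],[0.07,-0.007,0.183],[0.073,-0.007,0.19],[0.076,-0.007,0.198],[0.076,-0.007,0.198]],"dr":[[0,0,0],[0,0,0],[0,0,0],[0,0,0],[0,0,0],[0,0,0],[0,0,0]]}'; python3 go.py -53,0,83,-20 -53,0,81,-20  -53,0,79,-20 -100,0,140,-20
```

```text
time_s: 2.5
position: [0.4779, 0.1413, 0.0873]
eef_rot: [180.0, 20.0, -163.7]
ft_force: [-1.9, 1.8, 2.6]
gripper_width: -0.0
grip_force: 1.4
t 2.5 now charger mm [-52.3  -1.   87.3] F [-1.9  1.8  2.6] q [  6.  12. -51.   7.   4. -10.]
-53,0,83,-20 [0.009, 0.004, 0.015] [0.001, 0.0, 0.0]
-53,0,81,-20 [0.011, 0.004, 0.023] [0.001, 0.0, 0.0]
-53,0,79,-20 [0.014, 0.004, 0.03] [0.001, 0.0, 0.0]
-100,0,140,-20 [0.107, 0.004, -0.263] [0.001, 0.0, 0.0]
```

In contact at about 3 N, so I'll press on.

```bash
python3 -m pendant '{"offset":[[0.005,0,0.007],[0.009,0,0.015],[0.011,0,0.022],[0.011,0,0.022]],"dr":[[0,0,0],[0,0,0],[0,0,0],[0,0,0]]}'; python3 go.py -53,0,79,-20 -100,0,140,-20 -115,0,190,-20
```

```text
time_s: 2.9
position: [0.4784, 0.1413, 0.0839]
eef_rot: [180.0, 20.3, -163.7]
ft_force: [-19.6, -1.5, 42.3]
gripper_width: 0.0001
grip_force: 22.4
t 2.9 now charger mm [-51.8  -1.   83.9] F [-19.6  -1.5  42.3] q [  6.  12. -52.   6.   4. -10.]
-53,0,79,-20 [0.011, 0.004, 0.017] [0.001, 0.006, 0.0]
-100,0,140,-20 [0.103, 0.004, -0.277] [0.001, 0.006, 0.0]
-115,0,190,-20 [0.09, 0.004, -0.486] [0.001, 0.006, 0.0]
```

At the stop. Releasing up and back.

```bash
python3 -m pendant '{"offset":[[0,0,-0.06],[0.03,0,-0.15],[0.1,0,-0.28],[0.1,0,-0.38],[0.09,0,-0.48],[0.09,0,-0.48],[0.09,0,-0.48],[0.09,0,-0.48],[0.09,0,-0.48],[0.09,0,-0.48]],"dr":[[0,0,0],[0,0,0],[0,0,0],[0,0,0],[0,0,0],[0,0,0],[0,0,0],[0,0,0],[0,0,0],[0,0,0]]}'; python3 go.py -52,0,120,-20 -52,0,84,-20 -52,0,78,-20 -52,0,73,-20; python3 - <<'E'
from h import *
a=cam('top');b=cam('side')
f=lambda c,x,y:cv2.resize(c['frame'][y:y+100,x:x+95],None,fx=4.2,fy=4.2,interpolation=cv2.INTER_CUBIC)
cv2.imwrite('pics/e.png',cv2.cvtColor(np.hstack([f(a,175,170),f(b,190,140)]),cv2.COLOR_RGB2BGR))
E
```

```text
time_s: 3.9
position: [0.4167, 0.1231, 0.1846]
eef_rot: [180.0, 19.8, -163.8]
ft_force: [-0.6, 0.4, 0.1]
gripper_width: -0.0002
grip_force: 0.0
t 3.9 now charger mm [-116.1   -1.2  184.6] F [-0.6  0.4  0.1] q [  4.  -5. -50.  25.   4. -12.]
-52,0,120,-20 [-0.154, 0.005, 0.33] [0.0, -0.004, -0.001]
-52,0,84,-20 [-0.105, 0.005, 0.466] [0.0, -0.004, -0.001]
-52,0,78,-20 [-0.097, 0.005, 0.488] [0.0, -0.004, -0.001]
-52,0,73,-20 [-0.09, 0.005, 0.507] [0.0, -0.004, -0.001]
```

View pics/e.png

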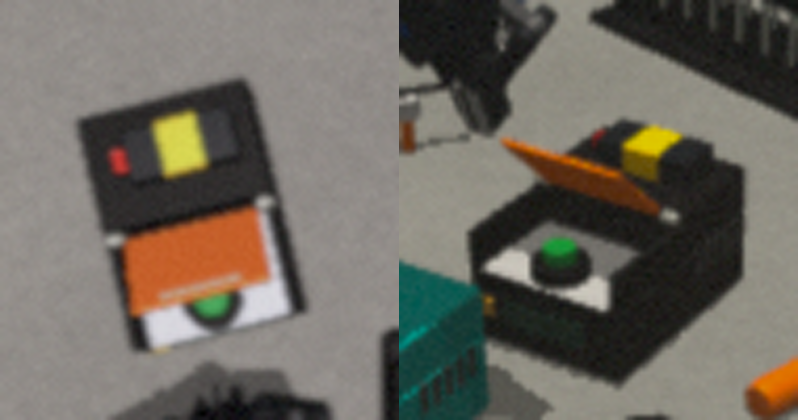

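It has popped and is still swinging up, at roughly 45°, with the green button in view at left crop (212,302). I'll give it 2 s to reach fully open.

```bash
for i in 1 2; do python3 -m pendant '{"offset":[[0,0,0],[0,0,0],[0,0,0],[0,0,0],[0,0,0],[0,0,0],[0,0,0],[0,0,0],[0,0,0],[0,0,0]],"dr":[[0,0,0],[0,0,0],[0,0,0],[0,0,0],[0,0,0],[0,0,0],[0,0,0],[0,0,0],[0,0,0],[0,0,0]]}' >/dev/null; done; python3 - <<'E'
from h import *
a=cam('top');b=cam('side')
f=lambda c,x,y:cv2.resize(c['frame'][y:y+100,x:x+95],None,fx=4.2,fy=4.2,interpolation=cv2.INTER_CUBIC)
cv2.imwrite('pics/f.png',cv2.cvtColor(np.hstack([f(a,175,170),f(b,190,140)]),cv2.COLOR_RGB2BGR))
p=np.load('pose.npy')
for c,(x0,y0,x1,y1) in((a,(190,185,250,260)),(b,(205,165,255,215))):
    m=cv2.inRange(cv2.cvtColor(c['frame'],cv2.COLOR_RGB2HSV),(45,120,50),(80,255,255))[y0:y1,x0:x1]
    q=np.argwhere(m)[:,::-1].mean(0)+[x0,y0];P=atz(c,q,.077)[0];d=P[:2]-p[:2];C,S=np.cos(p[2]),np.sin(p[2])
    print(q,(m>0).sum(),P.round(4),'charger',(C*d[0]+S*d[1]).round(4),(-S*d[0]+C*d[1]).round(4))
E
```

```text
[224.85185185 240.85185185] 54 [0.4728 0.1394 0.077 ] charger -0.0577 -0.0013
[227.73809524 199.64285714] 42 [0.4707 0.1333 0.077 ] charger -0.0614 -0.0066
```

View pics/f.png

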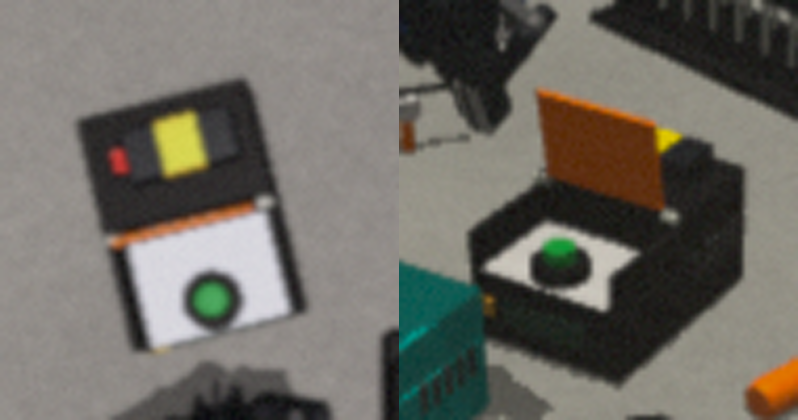

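The flap is fully open, with the button in clear view at top (225,241). That maps to charger (-57.7, -1.3), which agrees with the nominal -55 to within the calibration error. Now I press it.

```bash
python3 go.py -51,-1.5,120,-20 -51,-1.5,82,-20; python3 -m pendant '{"offset":[[-0.08,0,0.16],[-0.158,0,0.328],[-0.158,0,0.328],[-0.145,0,0.36],[-0.13,0,0.4],[-0.118,0,0.43],[-0.107,0,0.464],[-0.1,0,0.48],[-0.1,0,0.48]],"dr":[[0,0,0],[0,0,0],[0,0,0],[0,0,0],[0,0,0],[0,0,0],[0,0,0],[0,0,0],[0,0,0]]}'; python3 go.py -51,-1.5,76,-20 -51,-1.5,73,-20 -51,-1.5,71,-20
```

```text
t 6.1 now charger mm [-115.6   -1.3  185.7] F [ 0.1  0.1 -0.1] q [  4.  -5. -50.  25.   4. -12.]
-51,-1.5,120,-20 [-0.153, -0.001, 0.335] [-0.0, -0.002, -0.0]
-51,-1.5,82,-20 [-0.102, -0.001, 0.478] [-0.0, -0.002, -0.0]
time_s: 7.0
position: [0.4786, 0.1411, 0.0812]
eef_rot: [180.0, 19.9, -163.8]
ft_force: [-0.8, 0.5, 0.2]
gripper_width: 0.0
grip_force: 0.0
t 7.0 now charger mm [-51.7  -1.3  81.2] F [-0.8  0.5  0.2] q [  6.  12. -51.   7.   4. -10.]
-51,-1.5,76,-20 [0.005, -0.001, 0.021] [-0.0, -0.002, -0.001]
-51,-1.5,73,-20 [0.009, -0.001, 0.032] [-0.0, -0.002, -0.001]
-51,-1.5,71,-20 [0.011, -0.001, 0.039] [-0.0, -0.002, -0.001]
```

```bash
python3 -m pendant '{"offset":[[0.004,0,0.01],[0.006,0,0.021],[0.008,0,0.028],[0.008,0,0.028]],"dr":[[0,0,0],[0,0,0],[0,0,0],[0,0,0]]}'; python3 go.py -51,-1.5,73,-20 -51,-1.5,70,-20 -51,-1.5,68,-20; 
```

```text
time_s: 7.4
position: [0.4795, 0.1413, 0.0741]
eef_rot: [-180.0, 19.9, -163.8]
ft_force: [-2.8, -0.2, 4.3]
gripper_width: 0.0
grip_force: 2.2
t 7.4 now charger mm [-50.7  -1.4  74.1] F [-2.8 -0.2  4.3] q [  6.  13. -52.   5.   4. -10.]
-51,-1.5,73,-20 [0.003, -0.0, 0.004] [-0.0, -0.002, -0.0]
-51,-1.5,70,-20 [0.007, -0.0, 0.015] [-0.0, -0.002, -0.0]
-51,-1.5,68,-20 [0.009, -0.0, 0.023] [-0.0, -0.002, -0.0]
```

```bash
python3 -m pendant '{"offset":[[0.003,0,0.006],[0.005,0,0.012],[0.007,0,0.018],[0.007,0,0.018]],"dr":[[0,0,0],[0,0,0],[0,0,0],[0,0,0]]}'; python3 go.py -51,-1.5,70,-20 -51,-1.5,68,-20 -51,-1.5,66,-20; 
```

```text
time_s: 7.8
position: [0.48, 0.1413, 0.0722]
eef_rot: [-179.9, 20.1, -163.7]
ft_force: [-23.0, -5.2, 47.4]
gripper_width: 0.0
grip_force: 23.5
t 7.8 now charger mm [-50.3  -1.4  72.2] F [-23.   -5.2  47.4] q [  6.  14. -52.   4.   4. -10.]
-51,-1.5,70,-20 [0.006, -0.0, 0.007] [-0.001, 0.003, 0.0]
-51,-1.5,68,-20 [0.009, -0.0, 0.015] [-0.001, 0.003, 0.0]
-51,-1.5,66,-20 [0.011, -0.0, 0.022] [-0.001, 0.003, 0.0]
```

Hard stop at the expected depth, so the button is fully in. Retreating the way I came, then going over the flap to behind it.

```bash
python3 -m pendant '{"offset":[[0,0,-0.08],[0.03,0,-0.2],[0.05,0,-0.35],[0.06,0,-0.5],[0.06,0,-0.62],[0.06,0,-0.62],[0.06,0,-0.62],[0.06,0,-0.62]],"dr":[[0,0,0],[0,0,0],[0,0,0],[0,0,0],[0,0,0],[0,0,0],[0,0,0],[0,0,0]]}'; python3 go.py -60,-1,225,0 10,-1,200,0 10,-1,138,0
```

```text
time_s: 8.6
position: [0.4148, 0.1226, 0.2089]
eef_rot: [180.0, 19.9, -163.8]
ft_force: [-0.2, 0.3, -0.2]
gripper_width: -0.0003
grip_force: 0.0
t 8.6 now charger mm [-118.1   -1.2  208.9] F [-0.2  0.3 -0.2] q [  4.  -7. -48.  30.   4. -12.]
-60,-1,225,0 [-0.241, 0.001, 0.018] [0.0, 0.441, -0.001]
10,-1,200,0 [-0.47, 0.001, 0.207] [0.0, 0.441, -0.001]
10,-1,138,0 [-0.386, 0.001, 0.441] [0.0, 0.441, -0.001]
```

```bash
python3 -m pendant '{"offset":[[-0.12,0,0.0],[-0.24,0,0.02],[-0.24,0,0.02],[-0.35,0,0.11],[-0.47,0,0.2],[-0.47,0,0.2],[-0.47,0,0.2]],"dr":[[0,0.15,0],[0,0.3,0],[0,0.44,0],[0,0.44,0],[0,0.44,0],[0,0.44,0],[0,0.44,0]]}'; python3 - <<'E'
from h import *
a=cam('top');b=cam('side')
f=lambda c,x,y:cv2.resize(c['frame'][y:y+100,x:x+95],None,fx=4.2,fy=4.2,interpolation=cv2.INTER_CUBIC)
cv2.imwrite('pics/g.png',cv2.cvtColor(np.hstack([f(a,175,170),f(b,190,110)]),cv2.COLOR_RGB2BGR))
E
python3 go.py 10,-1,137,0
```

```text
time_s: 9.3
position: [0.5367, 0.1582, 0.2]
eef_rot: [180.0, -0.2, -163.8]
ft_force: [-0.6, 0.3, 0.4]
gripper_width: -0.0003
grip_force: 0.0
t 9.4 now charger mm [  8.4  -1.2 201.9] F [-0.2  0.3  0.4] q [  9.  21. -12.  57.   0.  -7.]
10,-1,137,0 [-0.006, 0.001, 0.26] [0.0, -0.001, -0.0]
```

View pics/g.png

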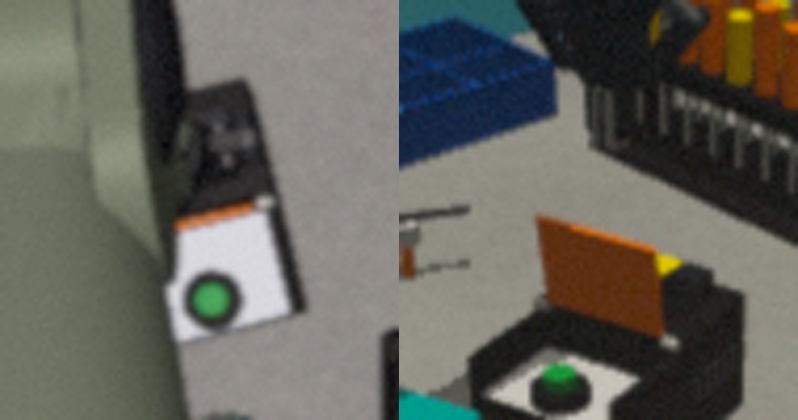

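The flap still stands open and the button is back out (left crop (211,298)). The gripper is above and behind the flap, so I'll descend.

```bash
python3 -m pendant '{"offset":[[-0.006,0,0.1],[-0.006,0,0.2],[-0.006,0,0.26],[-0.006,0,0.26],[-0.006,0,0.26]],"dr":[[0,0,0],[0,0,0],[0,0,0],[0,0,0],[0,0,0]]}'; 
python3 go.py -5,-1,137,0 -19,-1,134,0 -34,-1,123,-10 -46,-1,109,-20 -52,-1,92,-20 -53,-1,86,-20
```

```text
time_s: 9.9
position: [0.5388, 0.1586, 0.1388]
eef_rot: [-180.0, 0.2, -163.8]
ft_force: [0.2, -0.5, 0.7]
gripper_width: 0.0
grip_force: 0.0
t 9.9 now charger mm [ 11.   -1.4 138.8] F [ 0.2 -0.5  0.7] q [  9.  24. -17.  48.   0.  -7.]
-5,-1,137,0 [0.064, 0.001, 0.007] [-0.0, 0.003, -0.001]
-19,-1,134,0 [0.12, 0.001, 0.019] [-0.0, 0.003, -0.001]
-34,-1,123,-10 [0.18, 0.001, 0.063] [-0.0, -0.219, -0.001]
-46,-1,109,-20 [0.228, 0.001, 0.119] [-0.0, -0.441, -0.001]
-52,-1,92,-20 [0.252, 0.001, 0.187] [-0.0, -0.441, -0.001]
-53,-1,86,-20 [0.256, 0.001, 0.211] [-0.0, -0.441, -0.001]
```

```bash
python3 -m pendant '{"offset":[[0.064,0,0.007],[0.09,0,0.012],[0.12,0,0.019],[0.15,0,0.04],[0.18,0,0.063],[0.205,0,0.09],[0.228,0,0.119],[0.24,0,0.15],[0.25,0,0.175],[0.25,0,0.175]],"dr":[[0,0,0],[0,0,0],[0,0,0],[0,-0.11,0],[0,-0.22,0],[0,-0.33,0],[0,-0.44,0],[0,-0.44,0],[0,-0.44,0],[0,-0.44,0]]}'; 
python3 go.py -53,-1,88,-20 -53,-1,84,-20 -53,-1,80,-20; python3 - <<'E'
from h import *
a=cam('top');b=cam('side')
f=lambda c,x,y:cv2.resize(c['frame'][y:y+100,x:x+95],None,fx=4.2,fy=4.2,interpolation=cv2.INTER_CUBIC)
cv2.imwrite('pics/i.png',cv2.cvtColor(np.hstack([f(a,175,170),f(b,190,130)]),cv2.COLOR_RGB2BGR))
E
```

```text
time_s: 10.9
position: [0.4789, 0.1413, 0.0935]
eef_rot: [180.0, 19.8, -163.8]
ft_force: [-1.8, 0.8, 1.5]
gripper_width: 0.0005
grip_force: 1.2
t 10.9 now charger mm [-51.3  -1.2  93.5] F [-1.8  0.8  1.5] q [  6.  11. -50.   9.   4. -10.]
-53,-1,88,-20 [0.014, 0.001, 0.019] [0.001, -0.005, -0.001]
-53,-1,84,-20 [0.019, 0.001, 0.034] [0.001, -0.005, -0.001]
-53,-1,80,-20 [0.025, 0.001, 0.049] [0.001, -0.005, -0.001]
```

View pics/i.png

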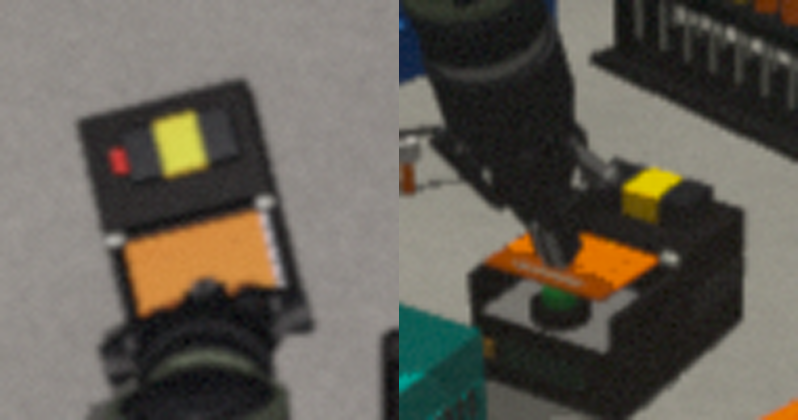

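The fingers hold the flap nearly shut (right crop (555,255)) and the pack hasn't moved. Now I press it home.

```bash
python3 -m pendant '{"offset":[[0.008,0,0.01],[0.014,0,0.019],[0.018,0,0.03],[0.022,0,0.039],[0.022,0,0.043],[0.022,0,0.043]],"dr":[[0,0,0],[0,0,0],[0,0,0],[0,0,0],[0,0,0],[0,0,0]]}'; python3 go.py
```

```text
time_s: 11.6
position: [0.4796, 0.1412, 0.0843]
eef_rot: [-180.0, 20.2, -163.7]
ft_force: [-10.1, -1.4, 26.3]
gripper_width: 0.0003
grip_force: 14.1
t 11.6 now charger mm [-50.7  -1.5  84.3] F [-10.1  -1.4  26.3] q [  6.  12. -51.   7.   4. -10.]
```

```bash
python3 -m pendant '{"offset":[[0,0,0.004],[0,0,-0.06],[0.03,0,-0.15],[0.1,0,-0.28],[0.1,0,-0.38],[0.09,0,-0.48],[0.09,0,-0.48],[0.09,0,-0.48],[0.09,0,-0.48],[0.09,0,-0.48]],"dr":[[0,0,0],[0,0,0],[0,0,0],[0,0,0],[0,0,0],[0,0,0],[0,0,0],[0,0,0],[0,0,0],[0,0,0]]}'; python3 -m pendant '{"offset":[[0,0,0],[0,0,0],[0,0,0],[0,0,0],[0,0,0],[0,0,0],[0,0,0],[0,0,0],[0,0,0],[0,0,0]],"dr":[[0,0,0],[0,0,0],[0,0,0],[0,0,0],[0,0,0],[0,0,0],[0,0,0],[0,0,0],[0,0,0],[0,0,0]]}' >/dev/null; python3 - <<'E'
from h import *
a=cam('top');b=cam('side')
f=lambda c,x,y:cv2.resize(c['frame'][y:y+100,x:x+95],None,fx=4.2,fy=4.2,interpolation=cv2.INTER_CUBIC)
cv2.imwrite('pics/j.png',cv2.cvtColor(np.hstack([f(a,175,170),f(b,190,140)]),cv2.COLOR_RGB2BGR))
E
```

```text
time_s: 12.6
position: [0.4174, 0.1234, 0.1858]
eef_rot: [180.0, 19.8, -163.8]
ft_force: [1.0, 1.0, 0.3]
gripper_width: -0.0002
grip_force: 0.0
```

View pics/j.png

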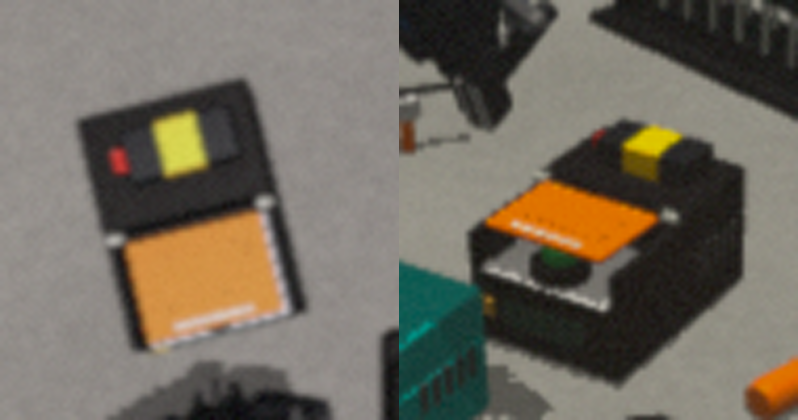

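The flap stays latched shut, as in the first crop. The pack is in place and the robot is clear.

```bash
python3 -c "
from bench import workorder
print(workorder.sign_off())"
```

```text
the job is handed in; nothing more can be done
None
```

I popped the orange flap open, pressed the green button to its stop and latched the flap shut again; the job went in at about 14 s with the arm clear, no result was returned, and the last pictures show the flap shut and its battery pack unmoved.

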